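Pack the pot-finishing kit and set its tally

TASK

Pack the finishing kit: lay the flat brush and the steel-bladed scraper flat in the compartments of the tray that are cut to their outlines, each the right way round and down on the tray floor, lowering them in rather than dropping them. Roll the tally wheel until its two-bar face is on top, centred between the two pointer fins, to show that two tools are packed. Leave the pots and other things on the table where they are.

Things in the scene. Friction and masses are not known exactly. Their poses are not given: they have to be found in the camera images.
- tray: Kit tray fixed to the table, 200 (x) x 180 (y) x 16 mm; grey floor 6 mm above the table, cream infill to 16 mm, with two outline compartments (3 mm clearance all round): brush on the +y half, head pocket to +x; scraper on the -y half, blade pocket to -x. A floor-level finger trough, x -32 to +37 mm, crosses the whole width, rims too. Origin: centre of underside; z up.
- brush_bay (a point): Point on the tray floor where the brush's origin belongs; axes as the tray's. The brush's x axis must point along the tray's +x.
- brush_bay_end (a point): Point on the tray floor where the brush's tip belongs (85 mm along the tray's +x from brush_bay).
- scraper_bay (a point): Point on the tray floor where the scraper's origin belongs; axes as the tray's. The scraper's x axis must point along the tray's -x.
- scraper_bay_end (a point): Point on the tray floor where the scraper's tip belongs (105 mm along the tray's -x from scraper_bay).
- brush: Loose flat glaze brush lying on the table, 150 mm long, 60 g give or take: pale wood handle 16 mm wide, 14 mm high, from x = -65 to +35 mm, then steel ferrule and stiff head 46 mm wide, 12 mm high, to x = +85 mm. Origin: underside of the handle at the grip point, near the centre of mass; x towards the head, z up.
- brush_tip (a point): Middle of the brush head's end, underside, x = +85 mm in the brush.
- scraper: Loose scraper lying on the table, 180 mm long, 80 g give or take: dark wood handle 18 mm wide, 14 mm high, from x = -75 to +25 mm, then flat steel blade 32 mm wide, 4 mm thick, to x = +105 mm. Origin: underside of the handle at the grip point, near the centre of mass; x towards the blade, z up.
- scraper_tip (a point): Middle of the scraper blade's end, underside, x = +105 mm in the scraper.
- wheel_top (a point): Top of the tally wheel, 72 mm above the table, fixed to its block (grey, 100 x 70 mm, fixed to the table). x: the way the wheel's top rolls, y: the axle. Wheel black, radius 32 mm, 26 mm wide; the grey cheeks at its sides end 16 mm below its top, and a steel pointer fin in the middle of each ends 8 mm below its top.
- wheel (a joint): Turn of the wheel, rad, -0.7 to 2.4; growing = top rolls to wheel_top's +x. Rim faces of 0.628 rad (20 mm), divided by thin ridges, carry pale bars along the axle: blank on top at 0, one bar at 0.628, two at 1.257, three at 1.885. No clicks; friction (0.6 N at the rim) holds it. A fingertip pressed lightly on top and moved along x rolls it, 32 mm per rad.
- saucer: Bystander: dark ring-shaped pot saucer, 84 mm across, 12 mm high.
- blue_pot: Bystander: blue open pot, 68 mm across, 75 mm high.
- stick: Bystander: plain wooden modelling stick, 120 x 18 x 8 mm, with no place in the tray.
- square_saucer: Bystander: dark square saucer, 75 x 75 x 12 mm.
- small_cup: Bystander: small celadon cup, 48 mm across, 50 mm high.
- jar: Bystander: closed glaze jar, 60 mm across, 70 mm high.
- green_pot: Bystander: celadon bowl, 84 mm across, 70 mm high.

How it is judged:
By the outcome, as a careful person would: the job done as asked, in the order asked, and still so for the second after the job is handed in, with the robot touching nothing.
It also fails if it takes over 72 s, if anything falls off the work surface, if the arm or the gripper's body presses on something with over 40 N, if the wrist force passes 120 N, or if a joint passes its speed limit or range.

ROBOT

A 7-joint arm with a two-finger parallel gripper is mounted at the origin on the work surface. World frame = base frame: x ahead of the robot, y to its left, z up, the work surface at z = 0. Lengths are in mm, angles in rad, forces in N, time in s.
With the tool pointing down it reaches from about 400 to 875 mm from the base axis. Payload 6.5 kg.
Tool frame: the origin (TCP) lies at the very end of the fingers, on their centre line; the grasp point (between the pads) lies 19 mm behind it; z points along the fingers, y is the direction in which the jaws open and shut (so a half turn about z gives the same grasp; the last joint's range is limited). The gripper opens to 88 mm and grips with 3 to 60 N. Pads are 18 mm wide; open, the fingers measure 123 mm over their backs; the gripper's body (75 mm by 187 mm) begins 45 mm behind the grasp point.
Start: joints at [-1.349, 0.536, -0.004, 1.538, 0.003, 1.067, -0.071], TCP at [184.493, 623.259, 238.716] pointing down, gripper open.
Joint ranges: [-2.7, 2.7], [-0.37, 2.16], [-1.27, 1.26], [0.24, 2.4], [-1.31, 4.45], [0.19, 1.91], [-2.76, 2.76]. Speed limits (rad/s): [2.39, 2.39, 3.14, 3.14, 3.14, 3.14, 3.14].

INTERFACE

Orientations are given as a rotation vector (axis times angle).
In Python, from plant import observe, grab_frame, get_calibration, job_done, recognise, masks_of, tip_of gives the robot as it stands.
- The arm moves only by the shell command python3 -m handwheel 'ROWS' [FORCE]. ROWS is a JSON object of lists of equal length, an entry for each row: "jaw": the opening, from 0 (shut) to 1 (fully open); "dp": the shift along the world's x, y, z in mm, a list of three; "twist": the turn, a rotation vector about the world's x, y, z in degrees, a list of three. In form: {"jaw": [jaw, ...], "dp": [[dx, dy, dz], ...], "twist": [[rx, ry, rz], ...]}. A call has 1 to 8 rows; each row shifts and turns the pose as measured when the row begins; what a row does not reach is not made up. A row lasts 1/10 s, in which the tool goes at most 50 mm and 8.59 degrees, less where a joint would pass 70% of its speed; a pose out of reach is approached as far as the arm can. A call with a gripper value outside its range is refused whole. The fingers move at their own pace and stop on an object; FORCE is the grip in N (left out, the last holds). Time passes only in rows, so rows that do not move let the fingers close. It gives the time, the measured TCP pose, the force and the opening at its end, in the units of the state.
- observe(): the state, without advancing time (a new reading comes with each control period).
- grab_frame(name): name is "scene" or "side" or "wrist"; returns (picture, depth): 480x640x3 uint8, blue, green, red; 480x640 float32, mm along the optical axis (not along the pixel's ray), 0 where there is no reading.
- get_calibration(name): a dict with "vfov" (degrees; the focal length in pixels is half the picture's height over the tangent of half this angle, whatever the lens; pixels are square), "cx", "cy" (the principal point, pixels), "world_from_camera" (4x4, takes a point from camera to world coordinates). Camera axes: x right, y down, z forward; pixel columns grow to the right and rows downward; lengths in mm; the calibration is good to about 2 mm. A picture is of the moment at which its call begins: read the wrist's pose just before it. get_calibration takes no time and is no camera call; for the wrist camera it gives the pose at the moment of the call.
- job_done(): hands the job in, once; it reports no verdict.
Trained networks look in the newest picture that a camera, given by its name, has taken for a name from the list of things; names that differ only in an ending like _2 or _b are one class to them, and where a whole thing is asked for, a point or a joint stands for the part that bears it (a point fixed in the world has none). Each returns a list of dicts, best first, with "conf" (0 to 1); they miss things now and then, are a little off and sometimes report something else, mostly with a low value. They report only what shows in the picture. A call takes as long as a camera call.
- recognise(camera, thing): "box" ([centre column, centre row, width, height] as shares, 0 to 1, of the picture: columns of its width, rows of its height, round what is visible of it).
- masks_of(camera, thing): "mask" (480x640 bool, what is visible of it) and "box" ([centre column, centre row, width, height] as shares, 0 to 1, of the picture: columns of its width, rows of its height, round what is visible of it).
- tip_of(camera, thing): "centre" ([column, row] as shares, 0 to 1, of the picture: columns of its width, rows of its height: a listed point, or the origin of a listed thing).
The state is a dict: "time": time; "q": joint angles; "joint_vel": joint speeds; "tau": joint torques, N m; "tcp_pos": TCP position; "tool_rot": TCP orientation; "ft_force": force on the tool from outside, world axes, zero at the start; "torque": the same for the moment, N m; "width": opening from 0.0 (shut) to 1.0 (fully open).
Only numpy, scipy, OpenCV 4.12 (cv2) and the standard library are available. Lean on these libraries where they do the work, as an engineer would, in place of code of your own. Each camera call takes 0.05 s, during which the arm holds its last target. There are 200 camera calls.

## Working session

There is one attempt and no reset: what is moved stays moved. The work goes in short steps, Python scripts to look and compute and a shell command to move; the robot and the scene stay as the last step left them, time stands still between calls to the robot, and variables do not carry over. Pictures are saved under pics/ and viewed, about 8 in all and at most 12, crops included, and the job is handed in when it is done.

```bash
ls; mkdir -p pics; cat > h.py <<'E'
import numpy as np, cv2
from plant import *
def grab(n,save=None):
    c=get_calibration(n); p,d=grab_frame(n)
    if save: cv2.imwrite('pics/'+save,p)
    return p,d,c
def ray(c,u,v):
    f=240/np.tan(np.radians(c['vfov'])/2); T=np.array(c['world_from_camera'])
    r=T[:3,:3]@np.array([(u-c['cx'])/f,(v-c['cy'])/f,1]); return T[:3,3],r
def onz(c,u,v,z):
    o,r=ray(c,u,v); return o+r*(z-o[2])/r[2]
def deproj(c,u,v,dep):
    o,r=ray(c,u,v); return o+r*dep
def cloud(c,d):
    f=240/np.tan(np.radians(c['vfov'])/2); T=np.array(c['world_from_camera'])
    v,u=np.mgrid[:480,:640]; P=np.stack([(u-c['cx'])/f*d,(v-c['cy'])/f*d,d],-1)
    return P@T[:3,:3].T+T[:3,3]
E
python3 - <<'E'
from h import *
print(observe())
a,d,c=grab('scene','a.png'); print(c)
for n in ['brush','scraper','brush_tip','scraper_tip','brush_bay','brush_bay_end','scraper_bay','scraper_bay_end','wheel_top','tray']:
    r=tip_of('scene',n)
    for k in r[:2]:
        u,v=k['centre'][0]*640,k['centre'][1]*480
        dd=d[int(v),int(u)]
        print(n,round(k['conf'],2),round(u,1),round(v,1),np.round(deproj(c,u,v,dd),1))
b,d,c=grab('side','b.png')
for n in ['brush','scraper','brush_tip','scraper_tip','brush_bay','brush_bay_end','scraper_bay','scraper_bay_end','wheel_top','tray']:
    r=tip_of('side',n)
    for k in r[:2]:
        u,v=k['centre'][0]*640,k['centre'][1]*480
        dd=d[int(v),int(u)]
        print(n,round(k['conf'],2),round(u,1),round(v,1),np.round(deproj(c,u,v,dd),1))
print(c,observe()['time'])
E
```

```text
pics
{'time': 0.0, 'q': array([-1.34919169,  0.53718916, -0.00440737,  1.5388348 ,  0.00257434,
        1.06726777, -0.07118888]), 'joint_vel': array([-0.00108374, -0.00041536, -0.00042875, -0.00028875,  0.00125926,
       -0.00275551,  0.00333589]), 'tau': array([ 2.13052631e-04, -5.70977318e+01,  9.90847461e-01, -2.51609910e+01,
       -5.62525028e-02,  1.74800120e-02,  1.35812916e-04]), 'tcp_pos': array([184.35946568, 622.69008316, 237.83938831]), 'tool_rot': array([-4.50437693e-01, -3.10900531e+00,  2.65255962e-03]), 'ft_force': array([-0.49316712,  0.57662047, -0.33128598]), 'torque': array([0.01237676, 0.00606173, 0.00980851]), 'width': 0.998290487468105}
{'vfov': 49.62531115214838, 'cx': 317.7515252904798, 'cy': 234.93267240348317, 'world_from_camera': array([[-7.64638840e-01,  4.18901062e-01, -4.89744162e-01,
         1.26010549e+03],
       [ 6.44287824e-01,  5.14402016e-01, -5.65936185e-01,
         8.54317538e+02],
       [ 1.48541152e-02, -7.48272989e-01, -6.63224615e-01,
         1.01758523e+03],
       [ 0.00000000e+00,  0.00000000e+00,  0.00000000e+00,
         1.00000
[... 1120 characters left out ...]
.1 164.9  10.1]
scraper_bay 0.71 285.3 234.1 [531.3 178.8   4.3]
scraper_bay_end 0.94 253.7 239.0 [446.6 222.3   2. ]
wheel_top 0.64 351.3 221.2 [735.2 107.5  -1.7]
wheel_top 0.57 296.7 213.3 [621.9 239.    9.8]
tray 0.63 273.4 228.4 [521.3 225.6   4.8]
{'vfov': 47.491259929363814, 'cx': 328.9034176339393, 'cy': 232.45486692206092, 'world_from_camera': array([[ 7.57962784e-01, -3.76524731e-01,  5.32655184e-01,
        -2.40453090e+02],
       [-6.52277035e-01, -4.44018933e-01,  6.14314135e-01,
        -9.11119766e+02],
       [ 5.20452259e-03, -8.13065996e-01, -5.82148262e-01,
         9.63015663e+02],
       [ 0.00000000e+00,  0.00000000e+00,  0.00000000e+00,
         1.00000000e+00]])} 1.1
```

View pics/a.png

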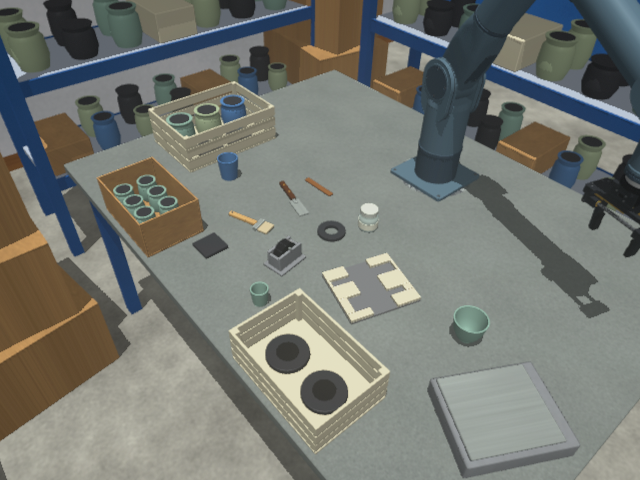

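View pics/b.png

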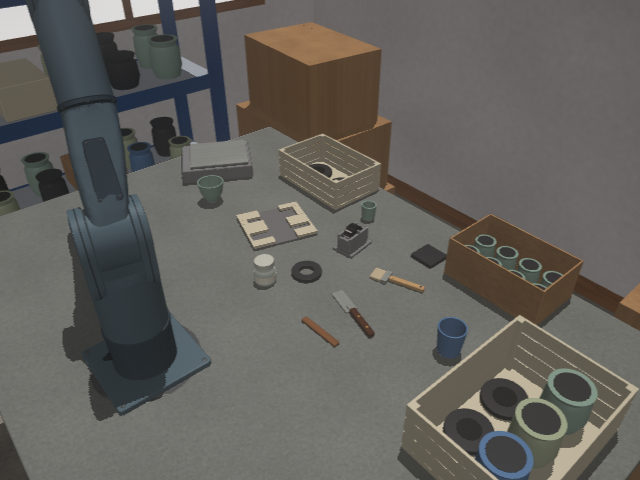

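Scene view: tray around (371,287), brush (250,221), scraper (293,197), wheel block (284,253). Both tools have their handles pointing away from the tray. Next I'll measure the poses properly.

```bash
python3 - <<'E'
from h import *
for cam in ['scene','side']:
    p,d,c=grab(cam); P=cloud(c,d)
    for n,z in [('brush',13),('scraper',10),('tray',16),('wheel',60),('stick',8),('saucer',12),('jar',70),('small_cup',50),('square_saucer',12),('blue_pot',75)]:
        r=masks_of(cam,n)
        for k in r[:2]:
            v,u=np.nonzero(k['mask'])
            Q=np.array([onz(c,a,b,z) for a,b in zip(u,v)])[:,:2] if n!='wheel' else P[v,u][:,:2]
            (cx,cy),(w,h),an=cv2.minAreaRect(Q.astype(np.float32))
            print(cam,n,round(k['conf'],2),np.round([u.mean(),v.mean()]),'c',np.round([cx,cy,w,h,an],1),'mean',np.round(Q.mean(0),1), 'zmax',np.round(np.percentile(P[v,u,2],95)))
    for n in ['tray','brush','scraper']:
        pass
    np.savez('pics/'+cam,p=p,d=d)
c=get_calibration('wrist');print(np.round(c['world_from_camera'],3),c['vfov'],observe()['time'])
E
```

```text
scene brush 0.8 [254. 222.] c [ 629.7 -183.6   46.8  148.    11.4] mean [ 628.9 -166. ] zmax 18.0
scene brush 0.62 [284. 255.] c [645.5  -1.7 130.9 103.5   9.9] mean [646.2   2.4] zmax 71.0
scene scraper 0.83 [293. 199.] c [ 463.7 -199.3  198.1   36.2   76.8] mean [ 466.3 -187. ] zmax 17.0
scene tray 0.61 [370. 288.] c [543.1 239.1 192.6 208.9  73.1] mean [547.2 243.5] zmax 20.0
scene wheel 0.74 [282. 246.] c [650.9  10.5  74.8  32.4  14.2] mean [660.2  16. ] zmax 75.0
scene stick 0.59 [295. 201.] c [ 465.6 -194.4  177.1   35.5   76.8] mean [ 467.8 -176.9] zmax 17.0
scene stick 0.43 [318. 186.] c [ 359.9 -192.    31.2  127.7    1.8] mean [ 358.5 -192.8] zmax 13.0
scene saucer 0.88 [331. 231.] c [474.1   5.1  85.4  76.9  50.8] mean [475.9   6.1] zmax 17.0
scene saucer 0.53 [284. 255.] c [642.6  -2.2 134.5 106.5   8.6] mean [645.4   1.4] zmax 71.0
scene jar 0.91 [368. 217.] c [398.4  77.2 132.8  57.5  44.9] mean [398.4  77.3] zmax 73.0
scene small_cup 0.6 [259. 293.] c [799.6  99.4  83.5  47.9  50.6] mean [798.9 101.2] zmax 52.0
scene square_saucer 0.58 [210. 244.] c [ 7.811e+02 -1.669
[... 976 characters left out ...]
3.3  15.5 130.3  56.   55.7] mean [341.6  13.8] zmax 71.0
side small_cup 0.68 [368. 210.] c [761.3  60.2 101.1  40.3  46.5] mean [761.8  63.4] zmax 48.0
side square_saucer 0.98 [428. 255.] c [ 773.1 -172.9   86.9   83.9   89.8] mean [ 773.2 -173.5] zmax 14.0
side square_saucer 0.3 [210. 187.] c [489.6 547.7 180.1  84.6  58.3] mean [495.6 550.4] zmax 68.0
side blue_pot 0.57 [450. 337.] c [ 519.5 -448.4  129.2   64.8   36.4] mean [ 518.3 -447.1] zmax 74.0
[[ 2.85000e-01  9.27000e-01  2.45000e-01  1.21716e+02]
 [ 9.59000e-01 -2.75000e-01 -7.30000e-02  6.41421e+02]
 [ 0.00000e+00  2.56000e-01 -9.67000e-01  3.84319e+02]
 [ 0.00000e+00  0.00000e+00  0.00000e+00  1.00000e+00]] 67.36471181748513 2.2
```

```bash
python3 -m handwheel '{"jaw":[0.5,0.5,0.5,0.5,0.5,0.5],"dp":[[29,-36,0],[29,-36,0],[29,-36,0],[29,-36,0],[29,-36,0],[29,-36,0]],"twist":[[0,0,0],[0,0,0],[0,0,0],[0,0,0],[0,0,0],[0,0,0]]}'
python3 -m handwheel '{"jaw":[0.5,0.5,0.5,0.5,0.5,0.5,0.5],"dp":[[29,-36,0],[29,-36,0],[29,-36,0],[29,-36,0],[29,-36,0],[0,0,0],[0,0,0]],"twist":[[0,0,0],[0,0,0],[0,0,0],[0,0,0],[0,0,0],[0,0,0],[0,0,0]]}'
python3 - <<'E'
from h import *
p,d,c=grab('wrist','w1.png'); np.savez('pics/w1',p=p,d=d,T=c['world_from_camera'])
print(observe()['tcp_pos'],observe()['ft_force'])
for n in ['brush_bay','brush_bay_end','scraper_bay','scraper_bay_end','tray','wheel_top']:
    for k in tip_of('wrist',n)[:2]:
        u,v=k['centre'][0]*640,k['centre'][1]*480
        print(n,round(k['conf'],2),round(u,1),round(v,1),np.round(deproj(c,u,v,d[int(v),int(u)]),1),np.round(onz(c,u,v,6),1))
P=cloud(c,d); h=cv2.cvtColor(p,cv2.COLOR_BGR2HSV)
m=((P[...,2]>10)&(P[...,2]<24)&(P[...,0]>400)&(P[...,0]<680)&(P[...,1]>90)&(P[...,1]<370)&(p.min(2)>130)).astype(np.uint8)
cv2.imwrite('pics/m1.png',m*255); v,u=np.nonzero(m); Q=np.array([onz(c,a,b,16)[:2] for a,b in zip(u,v)],np.float32)
print('rect',cv2.minAreaRect(Q),len(Q),np.median(P[v,u,2]))
E
```

```text
time: 2.8
tcp_pos: [355.9, 405.5, 238.8]
tool_rot: [-0.428, -3.109, -0.008]
ft_force: [0.9, -0.1, 0.5]
width: 0.505
time: 3.5
tcp_pos: [510.7, 210.1, 241.0]
tool_rot: [0.446, 3.107, 0.009]
ft_force: [0.7, 0.2, 0.2]
width: 0.498
[510.8707344  209.57714004 241.03812346] [ 1.00366765 -0.67426956 -0.45531859]
brush_bay 0.71 385.2 218.3 [540.8 278.1   5.5] [540.7 278.    6. ]
brush_bay_end 0.86 382.4 290.7 [509.7 237.3 250. ] [621.2 255.2   6. ]
scraper_bay 0.91 307.1 241.3 [541.4 190.    5.7] [541.3 190.    6. ]
scraper_bay_end 0.81 307.1 140.0 [439.4 220.8   5.4] [439.4 220.8   6. ]
tray 0.8 349.7 228.1 [540.2 238.5   6.1] [540.3 238.5   6. ]
tray 0.66 387.3 217.1 [540.2 280.6   5.4] [540.1 280.5   6. ]
rect ((538.4810180664062, 236.43896484375), (179.3524169921875, 198.295654296875), 73.42876434326172) 10190 15.531206596232408
```

View pics/w1.png

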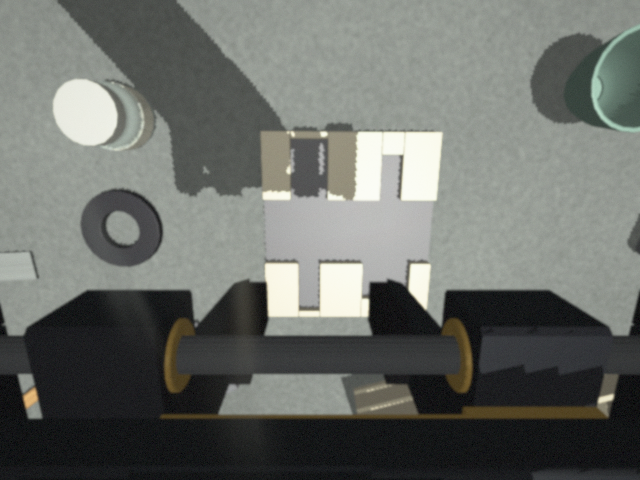

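The wrist view shows the tray at about (350,225). The brush handle slot is at columns 382-402 in the upper half, and the blade pocket at columns 290-328. Now I'll find the pocket centre lines in the tray frame while moving towards the brush.

```bash
python3 - <<'E'
from h import *
z=np.load('pics/w1.npz'); c=get_calibration('wrist'); c['world_from_camera']=z['T']
f=240/np.tan(np.radians(c['vfov'])/2); T=z['T']
a=np.radians(-16.57); ex=np.array([np.cos(a),np.sin(a)]); ey=np.array([-ex[1],ex[0]])
X,Y=np.meshgrid(np.arange(-110,111,.5),np.arange(-100,101,.5))
W=np.stack([538.5+X*ex[0]+Y*ey[0],236.4+X*ex[1]+Y*ey[1],np.full_like(X,16)],-1)
C=(W-T[:3,3])@T[:3,:3]
u=C[...,0]/C[...,2]*f+c['cx']; v=C[...,1]/C[...,2]*f+c['cy']
o=cv2.remap(z['p'],u.astype(np.float32),v.astype(np.float32),1)[::-1]
cv2.imwrite('pics/rect.png',cv2.resize(o,None,fx=1.7,fy=1.7))
hs=cv2.cvtColor(o,cv2.COLOR_BGR2LAB)[...,2].astype(int)-128
m=hs>5
for x in [-92,-85,-70,-60,-50,-40,45,55,65]:
    col=m[:,int((x+110)*2)]; e=np.nonzero(np.diff(col.astype(int)))[0]
    print('x',x,[(100-i/2) for i in e])
for y in [80,55,41,20,0,-20,-43,-55,-80]:
    col=m[int((100-y)*2)]; e=np.nonzero(np.diff(col.astype(int)))[0]
    print('y',y,[(-110+i/2) for i in e])
E
```

```text
x -92 [np.float64(91.5), np.float64(77.0), np.float64(76.5), np.float64(74.0), np.float64(73.5), np.float64(72.0), np.float64(69.5), np.float64(67.0), np.float64(66.0), np.float64(65.0), np.float64(64.0), np.float64(63.5), np.float64(63.0), np.float64(62.5), np.float64(55.5), np.float64(51.0), np.float64(33.5), np.float64(29.0), np.float64(8.0), np.float64(-38.0), np.float64(-38.5), np.float64(-47.0), np.float64(-49.0), np.float64(-55.0), np.float64(-56.5), np.float64(-90.0)]
x -85 [np.float64(91.0), np.float64(78.0), np.float64(77.5), np.float64(76.5), np.float64(75.5), np.float64(74.5), np.float64(70.5), np.float64(68.0), np.float64(55.0), np.float64(51.5), np.float64(33.0), np.float64(29.0), np.float64(8.0), np.float64(-23.5), np.float64(-60.0), np.float64(-90.0)]
x -70 [np.float64(91.0), np.float64(86.0), np.float64(85.0), np.float64(82.0), np.float64(79.0), np.float64(78.0), np.float64(55.0), np.float64(51.5), np.float64(31.5), np.float64(30.0), np.float64(7.5), np.float64(-23.0), np.float64(-60.0), np.float64(-90.5)]
x -60 [np.float64(91.0), np.float64(87.5), np.float64(84.5), 
[... 1956 characters left out ...]
0), np.float64(-96.5), np.float64(-78.0), np.float64(-77.0)]
y 20 [np.float64(-100.0), np.float64(-97.0), np.float64(75.0), np.float64(102.0)]
y 0 [np.float64(-100.0), np.float64(-31.5), np.float64(35.0), np.float64(40.0), np.float64(55.0), np.float64(101.5)]
y -20 [np.float64(-99.5), np.float64(-36.5), np.float64(-33.0), np.float64(-31.0), np.float64(35.0), np.float64(46.0), np.float64(47.0), np.float64(49.5), np.float64(50.0), np.float64(101.5)]
y -43 [np.float64(-100.0), np.float64(-92.0), np.float64(90.0), np.float64(102.0)]
y -55 [np.float64(-100.0), np.float64(-92.0), np.float64(36.0), np.float64(101.5)]
y -80 [np.float64(-100.0), np.float64(-31.0), np.float64(35.0), np.float64(101.5)]
```

```bash
python3 -m handwheel '{"jaw":[0.5,0.5,0.5,0.5,0.5,0.5,0.5],"dp":[[7,-46,0],[7,-46,0],[7,-46,0],[7,-46,0],[7,-46,0],[7,-46,0],[7,-46,0]],"twist":[[0,0,-8],[0,0,-8],[0,0,-8],[0,0,-8],[0,0,-8],[0,0,-8],[0,0,-8]]}'
python3 -m handwheel '{"jaw":[0.5,0.5,0.5],"dp":[[7,-46,0],[0,0,0],[0,0,0]],"twist":[[0,0,-3],[0,0,0],[0,0,0]]}'
python3 - <<'E'
from h import *
from scipy.spatial.transform import Rotation as R
p,d,c=grab('wrist','w2.png'); np.savez('pics/w2',p=p,d=d,T=c['world_from_camera'])
o=observe();print(o['tcp_pos'],R.from_rotvec(o['tool_rot']).as_matrix().round(3))
for n in ['brush','brush_tip','scraper','scraper_tip']:
    for k in tip_of('wrist',n)[:2]:
        u,v=k['centre'][0]*640,k['centre'][1]*480
        print(n,round(k['conf'],2),round(u,1),round(v,1),np.round(onz(c,u,v,0),1),np.round(onz(c,u,v,13),1))
for n in ['brush','scraper']:
  for k in masks_of('wrist',n)[:2]:
    v,u=np.nonzero(k['mask']); Q=np.array([onz(c,a,b,12)[:2] for a,b in zip(u,v)],np.float32)
    print(n,k['conf'],cv2.minAreaRect(Q))
E
```

```text
time: 4.55
tcp_pos: [557.2, -106.0, 241.8]
tool_rot: [1.858, 2.525, 0.019]
ft_force: [-0.4, -0.1, -0.4]
width: 0.5
time: 4.85
tcp_pos: [564.1, -159.6, 242.2]
tool_rot: [1.937, 2.461, 0.014]
ft_force: [-0.1, -0.1, 0.8]
width: 0.501
[ 563.96626585 -160.01956637  242.32517238] [[-0.235  0.972  0.014]
 [ 0.972  0.235  0.   ]
 [-0.003  0.013 -1.   ]]
brush 0.63 368.9 254.3 [ 635.5 -196.7    0. ] [ 632.5 -193.3   13. ]
brush_tip 0.87 362.9 178.3 [ 606.4 -116.6    0. ] [ 604.4 -116.    13. ]
scraper 0.61 212.1 233.8 [ 460.5 -213.8    0. ] [ 463.4 -209.9   13. ]
scraper_tip 0.61 251.3 145.2 [ 484.7 -110.9    0. ] [ 486.8 -110.4   13. ]
brush 0.6 ((627.7935180664062, -175.18295288085938), (46.39622116088867, 127.99230194091797), 20.893308639526367)
scraper 0.69 ((462.5798645019531, -196.73773193359375), (177.65977478027344, 32.115657806396484), 76.33135223388672)
scraper 0.47 ((792.34765625, 82.55558013916016), (52.979434967041016, 27.353191375732422), 13.813619613647461)
```

View pics/w2.png

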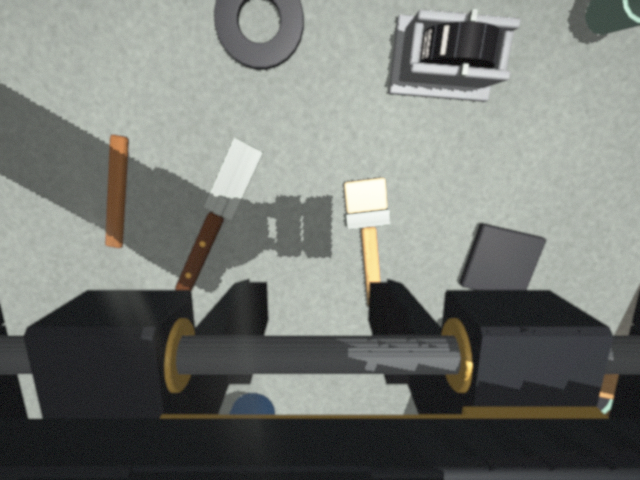

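The wrist view shows the brush head at (366,202) with its handle running down to (373,290), the scraper at (212,220), and the wheel at (455,45). I'll come in closer over the brush handle.

```bash
python3 -m handwheel '{"jaw":[0.5,0.5,0.5,0.5,0.5],"dp":[[23,-11,-40],[23,-11,-40],[23,-11,-40],[0,0,0],[0,0,0]],"twist":[[0,0,2],[0,0,1],[0,0,1],[0,0,0],[0,0,0]]}'
python3 - <<'E'
from h import *
from scipy.spatial.transform import Rotation as R
p,d,c=grab('wrist','w3.png'); np.savez('pics/w3',p=p,d=d,T=c['world_from_camera'])
o=observe();print(o['tcp_pos'],R.from_rotvec(o['tool_rot']).as_matrix().round(3))
for n in ['brush','brush_tip']:
    for k in tip_of('wrist',n)[:2]:
        u,v=k['centre'][0]*640,k['centre'][1]*480
        print(n,round(k['conf'],2),round(u,1),round(v,1),np.round(onz(c,u,v,0),1),np.round(onz(c,u,v,13),1))
P=cloud(c,d); m=(P[...,2]>7)&(P[...,2]<22)&(d>0)&(abs(P[...,0]-620)<60)&(abs(P[...,1]+170)<90)
v,u=np.nonzero(m); Q=P[v,u]; print(len(Q))
D=Q[:,:2]; 
h=D[D[:,1]>-160]; print('head',cv2.minAreaRect(h.astype(np.float32)))
for a in range(-210,-100,10):
    s=D[(D[:,1]>a)&(D[:,1]<a+10)]
    if len(s): print(a+5,s[:,0].min().round(1),s[:,0].max().round(1),len(s))
E
```

```text
time: 5.7
tcp_pos: [637.3, -187.6, 119.0]
tool_rot: [1.834, 2.537, 0.023]
ft_force: [-0.3, 0.4, 0.6]
width: 0.502
[ 636.67834014 -187.15697977  118.82353649] [[-0.314  0.949  0.017]
 [ 0.949  0.314  0.006]
 [ 0.     0.018 -1.   ]]
brush 0.65 310.2 245.8 [ 636.2 -196.5    0. ] [ 635.1 -193.1   13. ]
brush_tip 0.72 304.0 127.7 [ 605.6 -116.1    0. ] [ 606.  -116.6   13. ]
7293
head ((615.3916015625, -139.80154418945312), (46.24350357055664, 49.77317810058594), 18.97719383239746)
-205 628.8 648.8 303
-195 625.8 644.8 302
-185 621.8 641.5 323
-175 602.5 637.4 327
-165 598.7 634.2 607
-155 596.3 644.8 921
-145 592.8 643.3 971
-135 588.9 637.3 979
-125 587.0 634.1 948
-115 599.0 630.7 375
```

View pics/w3.png

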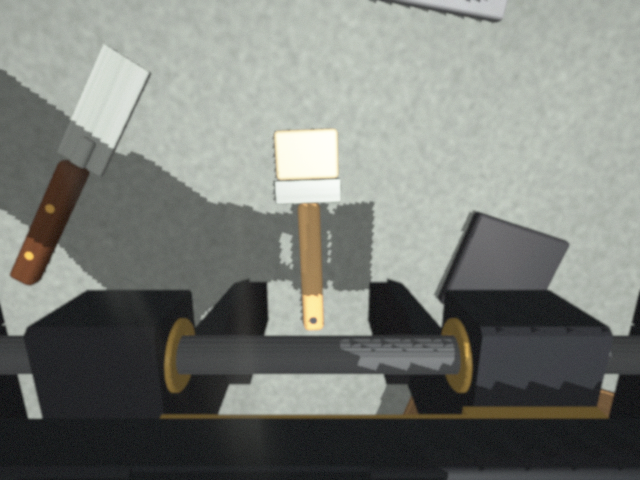

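The view shows the brush clear between the fingers, handle at (312,265) and head at (307,165). The axis is about 109.3° and the origin about (635.2,-196.4), and two methods agree on both. Descending.

```bash
python3 -m handwheel '{"jaw":[0.5,0.5,0.5,0.5,0.5],"dp":[[-2,-9,-35],[0,0,-35],[0,0,-25],[0,0,-12],[0,0,0]],"twist":[[-0.3,1,1],[0,0,0],[0,0,0],[0,0,0],[0,0,0]]}' ; python3 -c "
from h import *
from scipy.spatial.transform import Rotation as R
print(R.from_rotvec(observe()['tool_rot']).as_matrix().round(3))"
```

```text
time: 6.35
tcp_pos: [641.3, -196.3, 23.8]
tool_rot: [1.804, 2.549, 0.016]
ft_force: [0.0, 0.6, -0.1]
width: 0.499
[[-0.333  0.943  0.021]
 [ 0.943  0.333 -0.002]
 [-0.009  0.019 -1.   ]]
```

```bash
python3 -m handwheel '{"jaw":[0.5,0.5,0.5],"dp":[[-6,0,0],[0,0,0],[0,0,0]],"twist":[[0,1.2,0],[0,0,0],[0,0,0]]}' ; python3 -m handwheel '{"jaw":[0.5,0.5,0.5],"dp":[[0,0,-10],[0,0,-10],[0,0,0]],"twist":[[0,0.3,0],[0,0,0],[0,0,0]]}'; python3 -c "
from h import *
from scipy.spatial.transform import Rotation as R
print(R.from_rotvec(observe()['tool_rot']).as_matrix().round(3))"
```

```text
time: 6.65
tcp_pos: [637.5, -196.8, 29.0]
tool_rot: [1.811, 2.56, -0.001]
ft_force: [0.5, 0.5, 0.0]
width: 0.501
time: 6.95
tcp_pos: [638.7, -196.9, 9.3]
tool_rot: [1.812, 2.562, -0.004]
ft_force: [1.5, -0.4, 0.4]
width: 0.506
[[-0.333  0.943  0.002]
 [ 0.943  0.333 -0.005]
 [-0.005  0.    -1.   ]]
```

```bash
python3 -m handwheel '{"jaw":[0.5,0.5],"dp":[[-4,0,-5],[0,0,-1]],"twist":[[0,0,0],[0,0,0]]}'; python3 -m handwheel '{"jaw":[0.1,0.1,0.1,0.1,0.1,0.1],"dp":[[0,0,0],[0,0,0],[0,0,0],[0,0,0],[0,0,0],[0,0,0]],"twist":[[0,0,0],[0,0,0],[0,0,0],[0,0,0],[0,0,0],[0,0,0]]}' 25; python3 -c "
from h import *
from scipy.spatial.transform import Rotation as R
print(R.from_rotvec(observe()['tool_rot']).as_matrix().round(3))"
```

```text
time: 7.15
tcp_pos: [634.0, -196.9, 2.0]
tool_rot: [1.812, 2.562, -0.005]
ft_force: [-0.1, 0.7, -0.5]
width: 0.499
time: 7.75
tcp_pos: [634.0, -197.1, 2.2]
tool_rot: [1.812, 2.562, -0.005]
ft_force: [-0.1, -0.3, -0.7]
width: 0.179
[[-0.333  0.943  0.001]
 [ 0.943  0.333 -0.004]
 [-0.004 -0.    -1.   ]]
```

```bash
python3 -m handwheel '{"jaw":[0.1,0.1,0.1,0.1,0.1,0.1,0.1,0.1],"dp":[[0,0,30],[0,0,45],[0,0,40],[-7,34,0],[-7,34,0],[-7,34,0],[-7,34,0],[-7,34,0]],"twist":[[0,0,0],[0,0,0],[0,0,0],[0,0,-8],[0,0,-8],[0,0,-8],[0,0,-8],[0,0,-8]]}'; python3 -m handwheel '{"jaw":[0.1,0.1,0.1,0.1,0.1,0.1,0.1,0.1],"dp":[[-7,34,0],[-7,34,0],[-7,34,0],[-7,34,0],[-7,34,0],[-7,34,0],[-7,34,0],[0,0,0]],"twist":[[0,0,-8],[0,0,-8],[0,0,-8],[0,0,-8],[0,0,-8],[0,0,-8],[0,0,-8],[0,0,0]]}'; python3 -c "
from h import *
from scipy.spatial.transform import Rotation as R
o=observe();m=R.from_rotvec(o['tool_rot']).as_matrix();print(m.round(3),np.degrees(np.arctan2(m[1,0],m[0,0])),o['q'].round(2))"
```

```text
time: 8.55
tcp_pos: [597.1, -29.6, 123.2]
tool_rot: [2.61, 1.739, -0.002]
ft_force: [0.2, 0.3, -0.3]
width: 0.178
time: 9.35
tcp_pos: [543.4, 226.5, 123.7]
tool_rot: [3.131, 0.254, -0.004]
ft_force: [0.7, 0.9, -0.1]
width: 0.178
[[ 0.987  0.161 -0.002]
 [ 0.161 -0.987 -0.   ]
 [-0.002  0.    -1.   ]] 9.267324586835397 [-1.07  0.76  0.87  1.82 -0.72  0.91 -1.27]
```

```bash
python3 -m handwheel '{"jaw":[0.1,0.1,0.1,0.1,0.1,0.1],"dp":[[-1,25,0],[-1,25,0],[0,0,-20],[0,0,-20],[0,0,0],[0,0,0]],"twist":[[0,0,-8],[0,0,-8],[0,0,-8],[0,0,-1.5],[0,0,0],[0,0,0]]}'; python3 - <<'E'
from h import *
from scipy.spatial.transform import Rotation as R
o=observe();m=R.from_rotvec(o['tool_rot']).as_matrix();print(m.round(3),np.degrees(np.arctan2(m[1,0],m[0,0])),o['q'].round(2),o['tcp_pos'])
p,d,c=grab('wrist','w4.png'); np.savez('pics/w4',p=p,d=d,T=c['world_from_camera'])
P=cloud(c,d);ax=m[:2,0]
z0=o['tcp_pos'][2]
M=(P[...,2]>z0-8)&(P[...,2]<z0+16)&(d>0); S=(P[...,:2]-o['tcp_pos'][:2]); s=S@ax; t=S@m[:2,1]
M&=(s>30)&(s<100)&(abs(t)<40); H=S[M]; hd=H[(H@ax)>38]
print('held head rect rel tcp',cv2.minAreaRect(hd.astype(np.float32)), 'in tool x',(hd@ax).min(),(hd@ax).max(),'y',(hd@m[:2,1]).min(),(hd@m[:2,1]).max(),'z',np.median(P[M][:,2]))
E
```

```text
time: 9.95
tcp_pos: [541.6, 279.2, 83.9]
tool_rot: [-3.107, 0.457, 0.002]
ft_force: [0.4, -0.3, 0.0]
width: 0.178
[[ 0.958 -0.288 -0.001]
 [-0.288 -0.958  0.001]
 [-0.001 -0.001 -1.   ]] -16.72358840748002 [-1.15  0.89  0.91  1.79 -0.88  0.93 -1.71] [541.6308816  279.21716814  83.89318086]
held head rect rel tcp ((58.92427062988281, -18.140993118286133), (45.99561309814453, 47.287940979003906), 73.25900268554688) in tool x 38.00583656142782 85.29706696557028 y -22.585747016271853 23.41053176659849 z 92.0324562720657
```

View pics/w4.png

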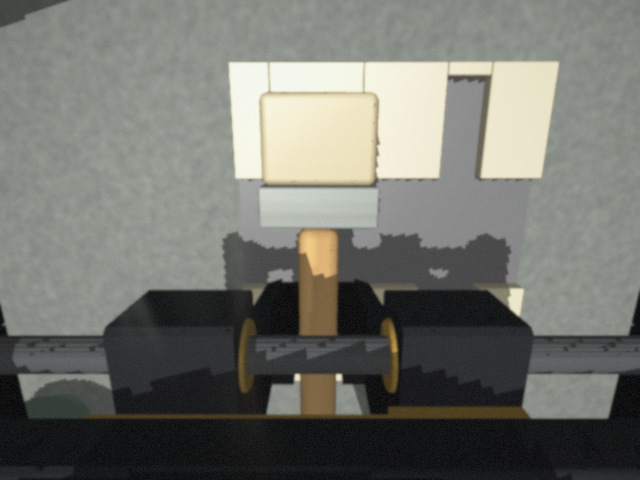

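The held brush sits straight: tip 85.3 mm from the TCP, 0.4 mm to the side, -16.7°. The head pocket's edges show at columns 268 and 365 (row 75), so I'll check the alignment against them.

```bash
python3 - <<'E'
from h import *
z=np.load('pics/w4.npz'); c=get_calibration('wrist'); c['world_from_camera']=z['T']
a=np.radians(-16.6); ex=np.array([np.cos(a),np.sin(a)]); ey=np.array([-ex[1],ex[0]])
O=np.array([541.6,279.2])
for n,u,v in [('pocketL',268,80),('pocketR',365,80),('corner L',229,62),('corner R',557,62),('slot L',444,120),('slot R',491,120),('slot end',470,75),('trough edge',400,179),('trough edge2',520,178),('headpocket end',316,93)]:
    w=onz(c,u,v,16)[:2]-O; print(n,np.round([w@ex,w@ey],1))
p=z['p'][55:190,220:565]; cv2.imwrite('pics/w4c.png',cv2.resize(p,None,fx=2.3,fy=2.3))
E
```

```text
pocketL [100.8  26.8]
pocketR [100.6 -26.4]
corner L [109.9  47.5]
corner R [ 109.3 -129.9]
slot L [ 79.7 -71.4]
slot R [ 79.6 -97.8]
slot end [103.  -83.6]
trough edge [ 47.  -48.5]
trough edge2 [  47.3 -118.7]
headpocket end [94.1  0.5]
```

Aligned to within 0.5 mm. Lowering.

```bash
python3 -m handwheel '{"jaw":[0.1,0.1,0.1,0.1],"dp":[[0,0,-20],[0,0,-20],[0,0,-8],[0,0,0]],"twist":[[0,0,0],[0,0,0],[0,0,0],[0,0,0]]}'; python3 -c "
from h import *
from scipy.spatial.transform import Rotation as R
m=R.from_rotvec(observe()['tool_rot']).as_matrix();print(m.round(3),np.degrees(np.arctan2(m[1,0],m[0,0])))"
```

```text
time: 10.4
tcp_pos: [542.4, 278.6, 33.8]
tool_rot: [-3.105, 0.456, 0.0]
ft_force: [0.2, -0.3, -0.7]
width: 0.182
[[ 0.958 -0.287  0.   ]
 [-0.287 -0.958  0.003]
 [-0.001 -0.003 -1.   ]] -16.703019265916357
```

```bash
python3 -m handwheel '{"jaw":[0.1,0.1,0.1,0.1,0.1],"dp":[[-0.8,0.6,-6],[0,0,-6],[0,0,-5],[0,0,-3],[0,0,0]],"twist":[[0,0,0],[0,0,0],[0,0,0],[0,0,0],[0,0,0]]}'; python3 -m handwheel '{"jaw":[0.1,0.1,0.1,0.1],"dp":[[0,0,-2],[0,0,-2],[0,0,-1.5],[0,0,0]],"twist":[[0,0,0],[0,0,0],[0,0,0],[0,0,0]]}'
```

```text
time: 10.9
tcp_pos: [542.0, 279.2, 12.5]
tool_rot: [-3.105, 0.456, -0.001]
ft_force: [0.6, 0.6, -0.0]
width: 0.177
time: 11.3
tcp_pos: [542.7, 279.4, 8.2]
tool_rot: [-3.103, 0.455, -0.002]
ft_force: [0.3, 0.7, -0.7]
width: 0.175
```

```bash
python3 -m handwheel '{"jaw":[0.1,0.1],"dp":[[-0.5,0,-1],[0,0,0]],"twist":[[0,0,0],[0,0,0]]}'; python3 -m handwheel '{"jaw":[0.4,0.4,0.4,0.4,0.4,0.4],"dp":[[0,0,0],[0,0,0],[0,0,0],[0,0,0],[0,0,30],[0,0,40]],"twist":[[0,0,0],[0,0,0],[0,0,0],[0,0,0],[0,0,0],[0,0,0]]}'
python3 - <<'E'
from h import *
from scipy.spatial.transform import Rotation as R
o=observe();m=R.from_rotvec(o['tool_rot']).as_matrix()
p,d,c=grab('wrist','w5.png'); np.savez('pics/w5',p=p,d=d,T=c['world_from_camera'])
P=cloud(c,d); O=np.array([541.6,279.2]); a=np.radians(-16.7); ex=np.array([np.cos(a),np.sin(a)]); ey=np.array([-ex[1],ex[0]])
S=P[...,:2]-O; s=S@ex;t=S@ey
for lo,hi,w in [(38,50,20),(55,80,20),(-5,25,5)]:
    M=(s>lo)&(s<hi)&(abs(t)<w)&(d>0); print('z',lo,np.percentile(P[M][:,2],[5,50,95]).round(1))
print(o['tcp_pos'])
E
```

```text
time: 11.5
tcp_pos: [542.9, 279.4, 8.1]
tool_rot: [-3.102, 0.455, -0.004]
ft_force: [0.4, -0.5, -0.7]
width: 0.178
time: 12.1
tcp_pos: [539.2, 278.4, 74.3]
tool_rot: [-3.108, 0.456, 0.008]
ft_force: [1.1, 0.3, -0.4]
width: 0.402
z 38 [16.5 17.6 18.6]
z 55 [14.5 15.6 16.7]
z -5 [ 19.3 171.4 179. ]
[539.17568601 278.40548319  74.33430229]
```

View pics/w5.png

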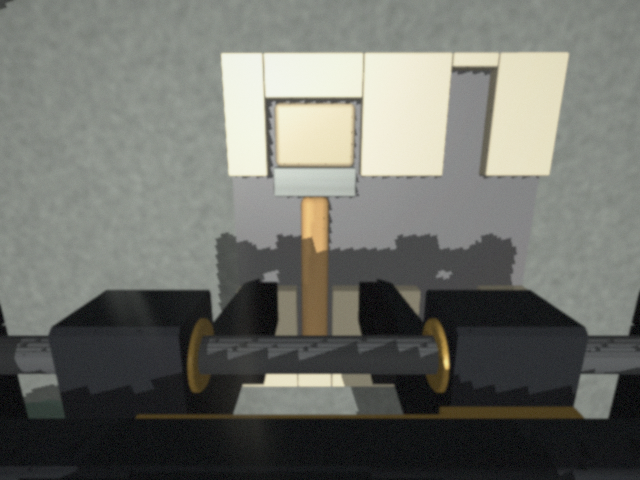

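The brush is down in its compartment with an even gap around it (head at (315,133)); its top is about 16-18 mm high, as expected. Next the scraper.

```bash
python3 -m handwheel '{"jaw":[0.5,0.5,0.5,0.5,0.5,0.5,0.5,0.5],"dp":[[-6,-38,50],[-6,-38,0],[-6,-38,0],[-6,-38,0],[-6,-38,0],[-6,-38,0],[-6,-38,0],[-6,-38,0]],"twist":[[0,0,8],[0,0,8],[0,0,8],[0,0,8],[0,0,8],[0,0,8],[0,0,8],[0,0,8]]}'; python3 -m handwheel '{"jaw":[0.5,0.5,0.5,0.5,0.5,0.5,0.5],"dp":[[-6,-38,0],[-6,-38,0],[-6,-38,0],[-6,-38,0],[0,0,0],[0,0,0],[0,0,0]],"twist":[[0,0,8],[0,0,8],[0,0,8],[0,0,5],[0,0,0],[0,0,0],[0,0,0]]}'; python3 -c "
from h import *
from scipy.spatial.transform import Rotation as R
o=observe();m=R.from_rotvec(o['tool_rot']).as_matrix();print(m.round(3),np.degrees(np.arctan2(m[1,0],m[0,0])),o['q'].round(2))"
```

```text
time: 12.95
tcp_pos: [495.9, -17.4, 118.9]
tool_rot: [-2.833, -1.34, -0.013]
ft_force: [-0.4, -1.0, 0.5]
width: 0.502
time: 13.65
tcp_pos: [468.7, -183.1, 120.1]
tool_rot: [-2.398, -2.023, -0.012]
ft_force: [-0.1, 0.4, -0.1]
width: 0.501
[[ 0.169  0.986  0.003]
 [ 0.986 -0.169  0.008]
 [ 0.009  0.001 -1.   ]] 80.29040599544798 [-0.14  0.52  0.55  2.04 -0.43  0.7   0.52]
```

```bash
python3 -m handwheel '{"jaw":[0.5,0.5,0.5],"dp":[[-7,-22,0],[0,0,0],[0,0,0]],"twist":[[0,0,-3.5],[0,0,0],[0,0,0]]}'; cat > sc.py <<'E'
from h import *
from scipy.spatial.transform import Rotation as R
o=observe();m=R.from_rotvec(o['tool_rot']).as_matrix();print(o['tcp_pos'],np.degrees(np.arctan2(m[1,0],m[0,0])))
p,d,c=grab('wrist','w6.png'); np.savez('pics/w6',p=p,d=d,T=c['world_from_camera'])
for n in ['scraper','scraper_tip']:
    for k in tip_of('wrist',n)[:2]:
        u,v=k['centre'][0]*640,k['centre'][1]*480
        print(n,round(k['conf'],2),round(u,1),round(v,1),np.round(onz(c,u,v,0),1),np.round(onz(c,u,v,13),1))
for k in masks_of('wrist','scraper')[:1]:
    v,u=np.nonzero(k['mask'])
    h=cv2.cvtColor(p,cv2.COLOR_BGR2LAB)[v,u,2].astype(int)-128
    W=h>6
    A=np.array([onz(c,a,b,14)[:2] for a,b in zip(u[W],v[W])],np.float32); B=np.array([onz(c,a,b,4)[:2] for a,b in zip(u[~W],v[~W])],np.float32)
    print('handle',cv2.minAreaRect(A),'blade',cv2.minAreaRect(B),'all',cv2.minAreaRect(np.vstack([A,B])))
E
python3 sc.py
```

```text
time: 13.95
tcp_pos: [463.1, -200.8, 119.6]
tool_rot: [-2.453, -1.953, -0.013]
ft_force: [0.4, -0.0, -1.0]
width: 0.502
[ 463.06837602 -200.79377055  119.57529081] 77.0335940837881
scraper 0.9 316.9 252.7 [ 459.7 -212.8    0. ] [ 460.6 -209.2   13. ]
scraper_tip 0.77 317.7 106.0 [ 484.2 -109.6    0. ] [ 483.8 -111.1   13. ]
handle ((453.1842346191406, -230.0906524658203), (85.88105010986328, 17.194578170776367), 76.36610412597656) blade ((461.60772705078125, -193.2393798828125), (170.63436889648438, 32.56196975708008), 76.33477020263672) all ((461.60772705078125, -193.2393798828125), (170.63436889648438, 32.56196975708008), 76.33477020263672)
```

View pics/w6.png

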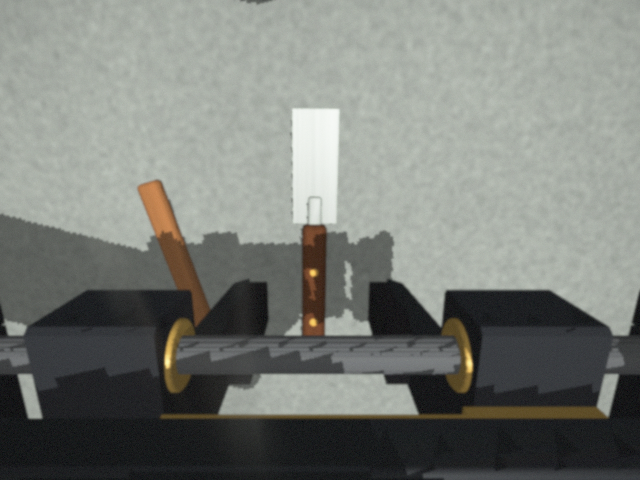

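The scraper is clear between the fingers (blade columns 293-338, tip at row 109, handle starting at row 226). The stick, at (170,240), is clear of the left finger.

```bash
python3 - <<'E'
from h import *
z=np.load('pics/w6.npz'); c=get_calibration('wrist'); c['world_from_camera']=z['T']
t=onz(c,315.5,109,4)[:2]; b=onz(c,315.5,222,4)[:2]; hs=onz(c,314.5,226,14)[:2]; he=onz(c,313,325,14)[:2]
L=lambda p,q:np.degrees(np.arctan2(*(p-q)[::-1]))
print(t,b,hs,he,L(t,b),L(hs,he),L(t,hs)); a=np.radians(L(t,b)); e=np.array([np.cos(a),np.sin(a)])
print('origin from tip',t-105*e,'from handle start',hs-25*e)
E
python3 -m handwheel '{"jaw":[0.5,0.5,0.5,0.5,0.5],"dp":[[-3,-11,-25],[0,0,-35],[0,0,-25],[0,0,0],[0,0,0]],"twist":[[-0.4,0,-0.5],[0,0,0],[0,0,0],[0,0,0],[0,0,0]]}'; python3 -c "
from h import *
from scipy.spatial.transform import Rotation as R
o=observe();m=R.from_rotvec(o['tool_rot']).as_matrix();print(m.round(3),np.degrees(np.arctan2(m[1,0],m[0,0])),o['q'].round(2))"
```

```text
[ 482.17208282 -111.61794615] [ 464.28829154 -188.42942521] [ 463.4309249  -189.20511213] [ 444.70992257 -264.31110332] 76.8934900517197 76.00360870794275 76.4203399884562
origin from tip [ 458.36207606 -213.88271808] from handle start [ 457.76187568 -213.55386735]
time: 14.65
tcp_pos: [462.7, -210.3, 33.4]
tool_rot: [2.46, 1.95, 0.011]
ft_force: [0.1, -0.0, 0.1]
width: 0.498
[[ 0.228  0.974  0.007]
 [ 0.974 -0.228  0.003]
 [ 0.004  0.006 -1.   ]] 76.81815231245494 [ 0.    0.68  0.44  2.05 -0.57  0.53  0.62]
```

```bash
python3 -m handwheel '{"jaw":[0.5,0.5,0.5,0.5],"dp":[[-4.5,-3.3,-10],[0,0,-10],[0,0,-4],[0,0,0]],"twist":[[-0.2,0.4,-0.3],[0,0,0],[0,0,0],[0,0,0]]}'
```

```text
time: 15.05
tcp_pos: [460.0, -214.1, 10.5]
tool_rot: [2.463, 1.943, 0.002]
ft_force: [-1.2, -0.2, 0.8]
width: 0.501
```

```bash
python3 -m handwheel '{"jaw":[0.5,0.5],"dp":[[-2,0.5,-6],[0,0,-2]],"twist":[[0,0,0],[0,0,0]]}'; python3 -m handwheel '{"jaw":[0.1,0.1,0.1,0.1,0.1,0.1],"dp":[[0,0,0],[0,0,0],[0,0,0],[0,0,0],[0,0,0],[0,0,0]],"twist":[[0,0,0],[0,0,0],[0,0,0],[0,0,0],[0,0,0],[0,0,0]]}' 25;  python3 -c "
from h import *
from scipy.spatial.transform import Rotation as R
o=observe();m=R.from_rotvec(o['tool_rot']).as_matrix();print(m.round(3),np.degrees(np.arctan2(m[1,0],m[0,0])),o['q'].round(2))"
```

```text
time: 15.25
tcp_pos: [458.3, -213.7, 2.4]
tool_rot: [2.462, 1.943, 0.003]
ft_force: [1.0, -0.5, -0.3]
width: 0.502
time: 15.85
tcp_pos: [458.4, -213.7, 2.5]
tool_rot: [2.462, 1.943, 0.004]
ft_force: [0.5, 0.4, -2.3]
width: 0.198
[[ 0.232  0.973  0.005]
 [ 0.973 -0.232 -0.003]
 [-0.002  0.006 -1.   ]] 76.55783523046931 [ 0.04  0.73  0.39  2.05 -0.6   0.46  0.65]
```

```bash
python3 -m handwheel '{"jaw":[0.1,0.1,0.1,0.1,0.1,0.1,0.1,0.1],"dp":[[0,0,30],[0,0,45],[0,0,40],[8,37,0],[8,37,0],[8,37,0],[8,37,0],[8,37,0]],"twist":[[0,0,0],[0,0,0],[0,0,0],[0,0,8],[0,0,8],[0,0,8],[0,0,8],[0,0,8]]}'; python3 -m handwheel '{"jaw":[0.1,0.1,0.1,0.1,0.1,0.1,0.1],"dp":[[8,37,0],[8,37,0],[8,37,0],[8,37,0],[8,37,0],[0,0,0],[0,0,0]],"twist":[[0,0,8],[0,0,8],[0,0,8],[0,0,8],[0,0,8],[0,0,0],[0,0,0]]}'; python3 -c "
from h import *
from scipy.spatial.transform import Rotation as R
o=observe();m=R.from_rotvec(o['tool_rot']).as_matrix();print(m.round(3),np.degrees(np.arctan2(m[1,0],m[0,0])),o['q'].round(2))"
```

```text
time: 16.65
tcp_pos: [497.3, -28.7, 123.2]
tool_rot: [1.63, 2.674, 0.004]
ft_force: [0.3, -0.8, -0.5]
width: 0.201
time: 17.35
tcp_pos: [537.2, 170.8, 123.5]
tool_rot: [0.555, 3.083, 0.015]
ft_force: [-0.0, -0.3, -1.6]
width: 0.197
[[-0.937  0.349  0.011]
 [ 0.349  0.937  0.008]
 [-0.007  0.011 -1.   ]] 159.59186768280443 [-0.53  0.54  0.19  1.88 -0.15  0.72  0.96]
```

```bash
python3 -m handwheel '{"jaw":[0.1,0.1,0.1,0.1,0.1],"dp":[[4,20,0],[0,0,-20],[0,0,-20],[0,0,0],[0,0,0]],"twist":[[-0.5,0.6,3.7],[0,0,0],[0,0,0],[0,0,0],[0,0,0]]}'; python3 - <<'E'
from h import *
from scipy.spatial.transform import Rotation as R
o=observe();m=R.from_rotvec(o['tool_rot']).as_matrix();print(m.round(3),np.degrees(np.arctan2(m[1,0],m[0,0])),o['tcp_pos'])
p,d,c=grab('wrist','w7.png'); np.savez('pics/w7',p=p,d=d,T=c['world_from_camera'],m=m,t=o['tcp_pos'])
P=cloud(c,d);z0=o['tcp_pos'][2];S=P[...,:2]-o['tcp_pos'][:2]; s=S@m[:2,0];t=S@m[:2,1]
M=(P[...,2]>z0-14)&(P[...,2]<z0+16)&(d>0)&(s>30)&(s<120)&(abs(t)<40)
H=S[M].astype(np.float32); print('blade',cv2.minAreaRect(H),'x',s[M].max(),'y',t[M].min(),t[M].max(),'z-tcp',np.median(P[M][:,2])-z0)
near=M&(s<50);far=M&(s>85)
print('z near/far',np.median(P[near][:,2]),np.median(P[far][:,2]))
E
```

```text
time: 17.85
tcp_pos: [541.3, 185.3, 83.0]
tool_rot: [0.47, 3.106, -0.006]
ft_force: [-0.5, -0.4, -0.2]
width: 0.204
[[-0.955  0.296 -0.001]
 [ 0.296  0.955 -0.004]
 [-0.001 -0.004 -1.   ]] 162.7784231653485 [541.28890858 185.34737978  82.99640987]
blade ((-65.11067199707031, 19.45353126525879), (32.23590087890625, 75.9010009765625), 72.83650207519531) x 105.90389747750108 y -16.82153815607606 15.457810313598472 z-tcp 1.1995661973163294
z near/far 84.42408557725776 84.13971445513198
```

View pics/w7.png

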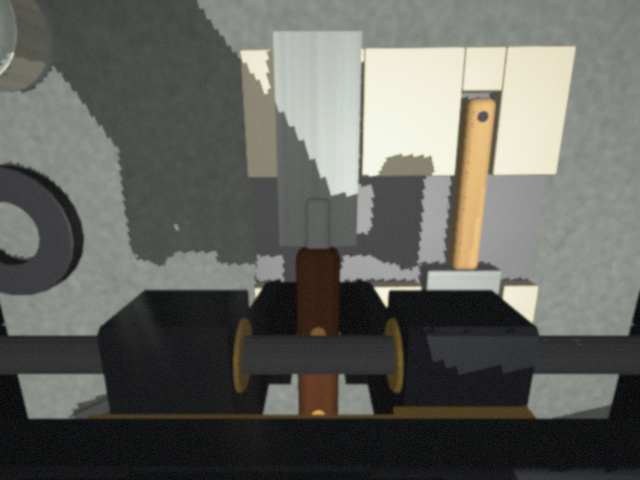

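```bash
python3 - <<'E'
from h import *
z=np.load('pics/w7.npz'); c=get_calibration('wrist'); c['world_from_camera']=z['T']
O=z['t'][:2]; a=np.radians(163.3); ex=np.array([np.cos(a),np.sin(a)]); ey=np.array([-ex[1],ex[0]])
for n,u,v in [('pocketR',364,60),('pocketR2',362,165),('corner L',242,50),('corner R',575,46),('edgeL',248,170),('edgeR',558,170),('slot L',464,70),('slot R',506,70),('trough L',300,0),('trough',410,175),('trough2',530,174)]:
    w=onz(c,u,v,16)[:2]-O; print(n,np.round([w@ex,w@ey],1))
E
```

```text
pocketR [110.1 -25.3]
pocketR2 [ 54.7 -25.4]
corner L [115.7  40.1]
corner R [ 115.7 -137.4]
edgeL [52.5 40.7]
edgeR [  50.8 -138.8]
slot L [104.6 -79.5]
slot R [ 104.3 -102.2]
trough L [138.8   8.5]
trough [ 48.8 -53.4]
trough2 [  48.7 -123. ]
```

```bash
python3 -m handwheel '{"jaw":[0.1,0.1,0.1,0.1,0.1],"dp":[[0.7,6,0],[0,0,-20],[0,0,-20],[0,0,-8],[0,0,0]],"twist":[[0.2,0,0.5],[0,0,0],[0,0,0],[0,0,0],[0,0,0]]}'; python3 -c "
from h import *
from scipy.spatial.transform import Rotation as R
o=observe();m=R.from_rotvec(o['tool_rot']).as_matrix();print(m.round(3),np.degrees(np.arctan2(m[1,0],m[0,0])),o['q'].round(2))"
```

```text
time: 18.4
tcp_pos: [545.4, 192.6, 38.6]
tool_rot: [0.458, 3.102, 0.007]
ft_force: [-0.7, -0.3, -0.4]
width: 0.202
[[-0.957  0.289  0.007]
 [ 0.289  0.957  0.003]
 [-0.005  0.005 -1.   ]] 163.2183211525868 [-0.52  0.7   0.14  1.86 -0.17  0.59  1.  ]
```

```bash
python3 -m handwheel '{"jaw":[0.1,0.1,0.1,0.1],"dp":[[-3.4,-1.2,0],[-0.8,0,-6],[-0.8,0,-6],[0,0,0]],"twist":[[-0.2,0.4,0.1],[0,0,0],[0,0,0],[0,0,0]]}'; python3 - <<'E'
from h import *
from scipy.spatial.transform import Rotation as R
o=observe();m=R.from_rotvec(o['tool_rot']).as_matrix();print(m.round(3),np.degrees(np.arctan2(m[1,0],m[0,0])),o['tcp_pos'])
p,d,c=grab('wrist','w8.png'); np.savez('pics/w8',p=p,d=d,T=c['world_from_camera'],m=m,t=o['tcp_pos'])
E
```

```text
time: 18.8
tcp_pos: [541.5, 192.1, 28.4]
tool_rot: [0.455, 3.106, 0.003]
ft_force: [0.3, -0.5, -0.7]
width: 0.205
[[-0.958  0.287  0.003]
 [ 0.287  0.958  0.001]
 [-0.002  0.002 -1.   ]] 163.33542667123646 [541.50975243 192.0936111   28.3749181 ]
```

View pics/w8.png

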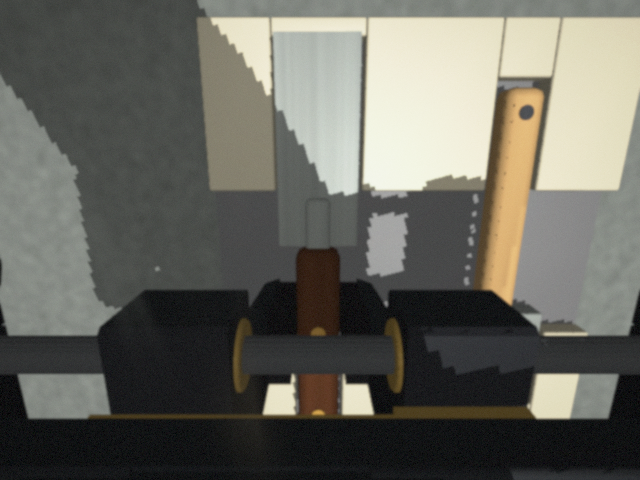

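The blade (columns 274-363) is centred between the pocket seams (270-367). Lowering.

```bash
python3 -m handwheel '{"jaw":[0.1,0.1,0.1,0.1,0.1],"dp":[[0,-0.2,-6],[-0.5,0,-5],[0,0,-3],[0,0,-2],[0,0,0]],"twist":[[0,0.1,0],[0,0,0],[0,0,0],[0,0,0],[0,0,0]]}'; python3 -m handwheel '{"jaw":[0.1,0.1,0.1,0.1],"dp":[[-0.3,0,-2],[0,0,-1],[0,0,-1],[0,0,0]],"twist":[[0,0,0],[0,0,0],[0,0,0],[0,0,0]]}'
```

```text
time: 19.35
tcp_pos: [541.5, 191.9, 11.3]
tool_rot: [0.455, 3.107, 0.003]
ft_force: [-0.3, -0.4, -0.9]
width: 0.204
time: 19.75
tcp_pos: [541.5, 192.0, 8.8]
tool_rot: [0.456, 3.107, 0.003]
ft_force: [-0.1, 1.6, -0.1]
width: 0.2
```

```bash
python3 -m handwheel '{"jaw":[0.1,0.1],"dp":[[0,0,-1],[0,0,-0.5]],"twist":[[0,0,0],[0,0,0]]}'; python3 -m handwheel '{"jaw":[0.4,0.4,0.4,0.4,0.4,0.4],"dp":[[0,0,0],[0,0,0],[0,0,0],[0,0,0],[0,0,30],[0,0,45]],"twist":[[0,0,0],[0,0,0],[0,0,0],[0,0,0],[0,0,0],[0,0,0]]}'
python3 - <<'E'
from h import *
o=observe();p,d,c=grab('wrist','w9.png'); P=cloud(c,d); O=np.array([541.5,192]); a=np.radians(163.3); ex=np.array([np.cos(a),np.sin(a)]); ey=np.array([-ex[1],ex[0]])
S=P[...,:2]-O; s=S@ex;t=S@ey
for lo,hi,w in [(38,55,10),(85,102,10)]:
    M=(s>lo)&(s<hi)&(abs(t)<w)&(d>0); print('blade z',lo,np.percentile(P[M][:,2],[5,50,95]).round(1))
print(o['tcp_pos'])
E
```

```text
time: 19.95
tcp_pos: [541.7, 192.0, 8.4]
tool_rot: [0.456, 3.107, 0.004]
ft_force: [-3.2, -0.2, 7.9]
width: 0.2
time: 20.55
tcp_pos: [537.7, 190.7, 79.4]
tool_rot: [-0.454, -3.101, 0.005]
ft_force: [0.3, 0.1, 0.2]
width: 0.399
blade z 38 [ 8.5  9.9 13.9]
blade z 85 [ 8.5  9.6 10.8]
[537.70598298 190.6906432   79.44371353]
```

View pics/w9.png

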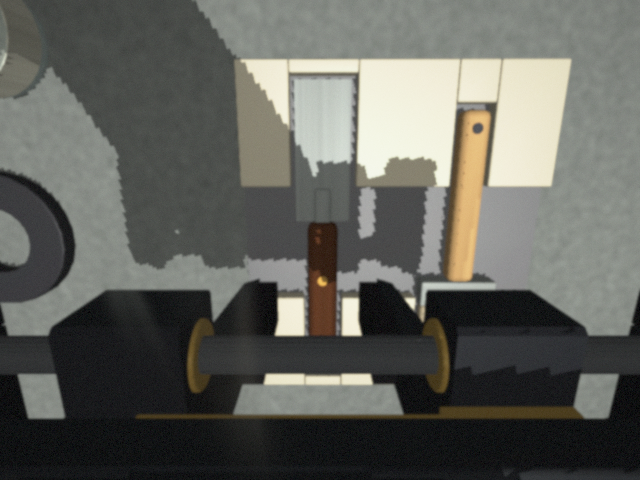

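The scraper lies flat in its compartment, blade top at 9.7 mm as expected, with even gaps, and the brush is undisturbed. That was view 11, so I'll work the wheel mostly by numbers.

```bash
python3 -m handwheel '{"jaw":[0,0,0,0,0,0,0,0],"dp":[[0,0,45],[18,-33,40],[18,-33,20],[18,-33,10],[18,-33,5],[18,-33,0],[18,-33,0],[18,-33,0]],"twist":[[0,0,-8],[0,0,-8],[0,0,-8],[0,0,-8],[0,0,-8],[0,0,-8],[0,0,-8],[0,0,-7]]}'; python3 -m handwheel '{"jaw":[0,0,0],"dp":[[0,0,0],[0,0,0],[0,0,0]],"twist":[[0,0,0],[0,0,0],[0,0,0]]}'; python3 - <<'E'
from h import *
from scipy.spatial.transform import Rotation as R
o=observe();m=R.from_rotvec(o['tool_rot']).as_matrix();print(m.round(3),np.degrees(np.arctan2(m[1,0],m[0,0])),o['tcp_pos'])
p,d,c=grab('wrist','w10.png'); np.savez('pics/w10',p=p,d=d,T=c['world_from_camera'])
for k in tip_of('wrist','wheel_top')[:2]:
    u,v=k['centre'][0]*640,k['centre'][1]*480; print(k['conf'],u,v,onz(c,u,v,72).round(1))
P=cloud(c,d); z=P[...,2]
N=(d>0)&(abs(P[...,0]-650)<90)&(abs(P[...,1]-5)<80)
for lo,hi in [(10,76),(68,76),(58,66),(52,58)]:
    M=N&(z>lo)&(z<hi); Q=P[M]; print(lo,hi,M.sum(),cv2.minAreaRect(Q[:,:2].astype(np.float32)) if M.sum()>5 else '')
M=N&(z>10)&(z<76); v,u=np.nonzero(M); print('px',u.min(),u.max(),v.min(),v.max())
E
```

```text
time: 21.4
tcp_pos: [670.2, -36.7, 212.1]
tool_rot: [2.042, 2.376, 0.022]
ft_force: [0.3, 0.1, 0.2]
width: 0.002
time: 21.7
tcp_pos: [671.0, -43.2, 211.3]
tool_rot: [2.05, 2.365, 0.017]
ft_force: [0.6, 0.7, -0.5]
width: 0.007
[[-0.142  0.99   0.016]
 [ 0.99   0.142  0.   ]
 [-0.002  0.016 -1.   ]] 98.16507690897974 [671.02573046 -43.24679129 211.34981931]
0.77 300.992 154.8 [652.1  13.4  72. ]
10 76 6049 ((651.0794067382812, 14.95266342163086), (85.76172637939453, 51.89771270751953), 9.405799865722656)
68 76 1271 ((651.57861328125, 12.896360397338867), (35.097930908203125, 25.736732482910156), 8.133588790893555)
58 66 755 ((651.7706298828125, 13.206655502319336), (53.05690383911133, 47.78644943237305), 8.718053817749023)
52 58 2239 ((651.3912353515625, 13.07011604309082), (85.76172637939453, 48.08130645751953), 9.405799865722656)
px 247 353 123 185
```

```bash
cat > wh.py <<'E'
from h import *
def prof(p,T,c,a=9.0,X=(651.6,13.1)):
    f=240/np.tan(np.radians(c['vfov'])/2); a=np.radians(a); ex=np.array([np.cos(a),np.sin(a),0]); ey=np.array([-ex[1],ex[0],0])
    ph=np.radians(np.arange(-90,91,1.)); w=np.arange(-11,11.5,.5)
    PH,Wd=np.meshgrid(ph,w)
    W=np.array([*X,40])+32*np.sin(PH)[...,None]*ex+32*np.cos(PH)[...,None]*[0,0,1]+Wd[...,None]*ey
    C=(W-T[:3,3])@T[:3,:3]
    im=cv2.remap(p,(C[...,0]/C[...,2]*f+c['cx']).astype(np.float32),(C[...,1]/C[...,2]*f+c['cy']).astype(np.float32),1)
    return im, np.degrees(ph)
if __name__=='__main__':
    import sys
    z=np.load(sys.argv[1]); c=get_calibration('wrist'); im,ph=prof(z['p'],z['T'],c)
    cv2.imwrite(sys.argv[1][:-3]+'unw.png',cv2.resize(im[::-1],None,fx=4,fy=6))
    g=im[8:-8].mean((0,2))
    print(' '.join(f'{int(a)}:{int(v)}' for a,v in zip(ph,g) if abs(a)<=80))
    s=im.mean(2)
    for r in s[::6,10:171:3].astype(int): print(*r)
E
python3 wh.py pics/w10.npz
```

```text
-80:164 -79:165 -78:166 -77:168 -76:170 -75:173 -74:175 -73:178 -72:180 -71:182 -70:183 -69:182 -68:180 -67:176 -66:171 -65:164 -64:156 -63:145 -62:132 -61:119 -59:107 -59:95 -58:84 -57:74 -56:65 -55:58 -54:51 -53:45 -52:41 -51:39 -50:39 -49:44 -48:55 -47:76 -46:102 -45:132 -44:163 -43:192 -42:212 -41:224 -40:228 -39:225 -38:212 -37:189 -36:156 -35:120 -34:86 -33:61 -32:46 -31:40 -29:39 -29:38 -28:39 -27:40 -26:44 -25:52 -24:62 -23:71 -22:73 -21:68 -20:60 -19:50 -18:45 -17:42 -16:41 -14:42 -14:44 -13:45 -12:46 -11:47 -10:48 -9:49 -8:50 -7:51 -6:53 -5:55 -4:56 -3:58 -2:61 -1:64 0:67 1:70 2:73 3:75 4:78 5:81 6:83 7:83 8:83 9:80 10:77 11:75 12:77 13:84 14:87 14:84 16:74 17:64 18:56 19:52 20:50 21:49 22:49 23:48 24:47 25:46 26:46 27:45 28:44 29:43 29:42 31:42 32:42 33:41 34:41 35:40 36:40 37:40 38:40 39:40 40:40 41:40 42:39 43:39 44:40 45:42 46:46 47:51 48:56 49:61 50:62 51:63 52:60 53:56 54:52 55:47 56:43 57:39 58:37 59:35 59:33 61:33 62:33 63:33 64:33 65:33 66:33 67:33 68:34 69:36 70:38 71:40 72:41 73:43 74:46 75:49 76:51 77:53 78:55 79:56 80:57
115 114 114 111 105 96 81 72 62 50 37 49
[... 639 characters left out ...]
 45 51 56
137 141 146 150 154 143 123 94 67 41 40 72 169 229 210 123 49 39 47 68 56 40 44 50 52 57 61 71 77 83 81 92 76 51 51 46 44 41 41 42 38 41 47 62 60 47 39 36 31 31 37 44 51 56
173 176 181 180 173 157 128 98 71 50 37 72 160 225 212 118 47 37 44 70 55 41 44 45 51 54 63 72 79 87 73 81 76 53 49 45 43 43 40 41 41 40 44 62 58 45 34 32 33 32 38 44 51 56
157 161 169 177 166 149 113 84 63 44 40 78 160 223 217 120 47 40 43 73 60 40 42 48 50 56 62 71 82 85 80 84 76 54 51 49 46 41 41 37 39 35 45 59 60 49 38 34 32 31 40 49 53 56
126 129 134 142 138 126 100 73 55 46 41 68 134 181 174 97 44 38 44 73 59 44 43 46 51 56 63 72 81 86 80 89 75 52 49 47 43 43 39 41 40 39 49 67 66 49 39 35 30 33 39 45 52 58
```

Unwrapped rim: ridges at -22°, 14° and 50°, a blank face centred at -4°, and one bar at -40° on the -x side. So the wheel is at about -0.07 rad, its +x is world +9°, and it needs about 42 mm of roll. I'll do it in two strokes.

```bash
python3 -m handwheel '{"jaw":[0,0,0,0,0,0],"dp":[[-16,27,-40],[-16,27,-40],[0,0,-28],[0,0,-8],[0,0,0],[0,0,0]],"twist":[[0,0.9,0.8],[0,0,0],[0,0,0],[0,0,0],[0,0,0],[0,0,0]]}'; python3 -c "
from h import *
from scipy.spatial.transform import Rotation as R
o=observe();m=R.from_rotvec(o['tool_rot']).as_matrix();print(m.round(3))"
```

```text
time: 22.4
tcp_pos: [639.0, 19.1, 97.2]
tool_rot: [2.026, 2.4, 0.012]
ft_force: [0.0, 0.5, 0.0]
width: 0.005
[[-0.168  0.986  0.005]
 [ 0.986  0.168  0.005]
 [ 0.004  0.006 -1.   ]]
```

```bash
python3 -m handwheel '{"jaw":[0,0,0,0],"dp":[[0,-8,-8],[0,0,-8],[0,0,-4],[0,0,0]],"twist":[[-0.3,0.3,0],[0,0,0],[0,0,0],[0,0,0]]}'; python3 -m handwheel '{"jaw":[0,0,0],"dp":[[0,0,-2],[0,0,-0.5],[0,0,0]],"twist":[[0,0,0],[0,0,0],[0,0,0]]}'
```

```text
time: 22.8
tcp_pos: [642.2, 8.4, 79.6]
tool_rot: [2.026, 2.394, 0.006]
ft_force: [-0.2, -0.0, 0.7]
width: 0.009
time: 23.1
tcp_pos: [642.5, 8.1, 77.2]
tool_rot: [2.026, 2.393, 0.006]
ft_force: [-0.1, 0.3, -0.3]
width: 0.007
```

```bash
python3 -m handwheel '{"jaw":[0,0,0,0],"dp":[[-4,3,-2],[0,0,-1],[0,0,-0.5],[0,0,0]],"twist":[[0,0,0],[0,0,0],[0,0,0],[0,0,0]]}'; python3 -m handwheel '{"jaw":[0],"dp":[[0,0,-0.7]],"twist":[[0,0,0]]}';python3 -m handwheel '{"jaw":[0],"dp":[[0,0,-0.7]],"twist":[[0,0,0]]}'
```

```text
time: 23.5
tcp_pos: [638.1, 11.9, 73.6]
tool_rot: [2.025, 2.394, 0.007]
ft_force: [0.1, -0.2, -0.7]
width: 0.004
time: 23.6
tcp_pos: [638.2, 11.9, 73.0]
tool_rot: [2.025, 2.394, 0.007]
ft_force: [0.7, -0.8, 0.6]
width: 0.004
time: 23.7
tcp_pos: [638.3, 11.9, 72.3]
tool_rot: [2.025, 2.394, 0.007]
ft_force: [0.8, -0.1, -0.3]
width: 0.005
```

```bash
python3 -m handwheel '{"jaw":[0],"dp":[[0,0,-0.6]],"twist":[[0,0,0]]}';python3 -m handwheel '{"jaw":[0],"dp":[[0,0,-0.5]],"twist":[[0,0,0]]}';python3 -m handwheel '{"jaw":[0,0],"dp":[[3,0.5,-0.4],[3,0.5,-0.4]],"twist":[[0,0,0],[0,0,0]]}'
```

```text
time: 23.8
tcp_pos: [638.4, 11.9, 71.9]
tool_rot: [2.025, 2.394, 0.008]
ft_force: [-1.7, -0.2, 5.8]
width: 0.004
time: 23.9
tcp_pos: [638.6, 11.9, 71.9]
tool_rot: [2.025, 2.394, 0.008]
ft_force: [-0.9, 0.7, 6.5]
width: 0.004
time: 24.1
tcp_pos: [645.3, 13.0, 72.4]
tool_rot: [2.025, 2.393, 0.011]
ft_force: [-0.7, -0.4, 3.1]
width: 0.005
```

```bash
python3 -m handwheel '{"jaw":[0,0,0],"dp":[[4,0.6,-0.6],[4,0.6,-0.6],[4,0.6,-0.6]],"twist":[[0,0,0],[0,0,0],[0,0,0]]}';python3 -m handwheel '{"jaw":[0],"dp":[[0,0,-0.3]],"twist":[[0,0,0]]}'; python3 -m handwheel '{"jaw":[0,0],"dp":[[2,0.3,-0.4],[0,0,-0.3]],"twist":[[0,0,0],[0,0,0]]}'
```

```text
time: 24.4
tcp_pos: [659.5, 15.3, 72.5]
tool_rot: [2.024, 2.392, 0.015]
ft_force: [-0.8, 1.1, 6.6]
width: 0.004
time: 24.5
tcp_pos: [660.5, 15.5, 72.6]
tool_rot: [2.023, 2.391, 0.017]
ft_force: [0.7, -0.4, 3.6]
width: 0.004
time: 24.7
tcp_pos: [663.3, 15.9, 72.4]
tool_rot: [2.023, 2.391, 0.018]
ft_force: [-0.5, 0.1, 4.7]
width: 0.004
```

```bash
python3 -m handwheel '{"jaw":[0,0,0,0,0],"dp":[[0,0,8],[-10,-1.6,0],[-12,-2,0],[0,0,-3],[0,0,0]],"twist":[[0,0.9,0],[0,0,0],[0,0,0],[0,0,0],[0,0,0]]}'
```

```text
time: 25.2
tcp_pos: [639.0, 11.7, 74.8]
tool_rot: [-2.027, -2.395, 0.004]
ft_force: [1.0, 0.6, -0.4]
width: 0.006
```

```bash
python3 -m handwheel '{"jaw":[0,0,0],"dp":[[3,0.5,-1.5],[0,0,-0.8],[0,0,0]],"twist":[[0,0,0],[0,0,0],[0,0,0]]}';python3 -m handwheel '{"jaw":[0],"dp":[[0,0,-0.6]],"twist":[[0,0,0]]}';python3 -m handwheel '{"jaw":[0],"dp":[[0,0,-0.6]],"twist":[[0,0,0]]}'
```

```text
time: 25.5
tcp_pos: [643.7, 12.5, 72.5]
tool_rot: [-2.027, -2.396, 0.003]
ft_force: [-1.6, -0.1, 2.2]
width: 0.006
time: 25.6
tcp_pos: [644.6, 12.7, 72.4]
tool_rot: [-2.027, -2.397, 0.001]
ft_force: [-0.9, 0.1, 6.9]
width: 0.002
time: 25.7
tcp_pos: [645.6, 12.9, 72.5]
tool_rot: [-2.027, -2.398, -0.001]
ft_force: [-1.2, -0.2, 6.1]
width: 0.008
```

```bash
python3 -m handwheel '{"jaw":[0,0,0],"dp":[[4,0.6,-0.5],[4,0.6,-0.5],[2,0.3,-0.4]],"twist":[[0,0,0],[0,0,0],[0,0,0]]}';python3 -m handwheel '{"jaw":[0,0,0,0,0,0,0],"dp":[[0,0,10],[0,0,40],[0,-28,45],[0,-28,40],[0,0,0],[0,0,0],[0,0,0]],"twist":[[0,0,0],[0,0,0],[0,0,0],[0,0,0],[0,0,0],[0,0,0],[0,0,0]]}'; python3 - <<'E'
from h import *
p,d,c=grab('wrist','w11.png'); np.savez('pics/w11',p=p,d=d,T=c['world_from_camera'])
E
python3 wh.py pics/w11.npz | head -1
```

```text
time: 26.0
tcp_pos: [657.7, 14.8, 72.4]
tool_rot: [-2.028, -2.399, -0.004]
ft_force: [-1.3, -0.5, 5.8]
width: 0.001
time: 26.7
tcp_pos: [655.9, -41.9, 211.4]
tool_rot: [-2.025, -2.399, 0.0]
ft_force: [-0.4, -0.1, -0.1]
width: 0.003
-80:62 -79:61 -78:60 -77:58 -76:56 -75:54 -74:52 -73:49 -72:47 -71:44 -70:41 -69:39 -68:37 -67:35 -66:33 -65:33 -64:36 -63:39 -62:43 -61:48 -59:57 -59:66 -58:76 -57:91 -56:107 -55:125 -54:145 -53:165 -52:183 -51:195 -50:207 -49:206 -48:204 -47:197 -46:186 -45:180 -44:185 -43:193 -42:210 -41:224 -40:230 -39:232 -38:227 -37:215 -36:191 -35:177 -34:171 -33:193 -32:224 -31:236 -29:244 -29:246 -28:241 -27:232 -26:200 -25:161 -24:115 -23:95 -22:81 -21:76 -20:66 -19:56 -18:47 -17:45 -16:48 -14:56 -14:93 -13:144 -12:200 -11:236 -10:249 -9:252 -8:252 -7:248 -6:227 -5:191 -4:146 -3:166 -2:207 -1:248 0:253 1:255 2:255 3:254 4:247 5:218 6:165 7:115 8:86 9:73 10:70 11:69 12:72 13:78 14:86 14:87 16:82 17:71 18:62 19:55 20:51 21:49 22:47 23:46 24:46 25:48 26:62 27:89 28:136 29:183 29:225 31:241 32:249 33:250 34:247 35:239 36:216 37:182 38:141 39:102 40:74 41:53 42:46 43:42 44:42 45:43 46:46 47:51 48:56 49:60 50:64 51:65 52:65 53:62 54:57 55:52 56:48 57:44 58:41 59:38 59:37 61:36 62:35 63:35 64:35 65:35 66:35 67:36 68:38 69:41 70:44 71:46 72:49 73:51 74:53 75:55 76:57 77:59 78:60 79:61 80:62
```

Two bars are near the top, but their centre is at -4°. I'll check the fins as the zero reference.

```bash
python3 - <<'E'
from h import *
a=np.radians(9.); ex=np.array([np.cos(a),np.sin(a)]); ey=np.array([-ex[1],ex[0]])
for w in ['w10','w11']:
    z=np.load(f'pics/{w}.npz'); c=get_calibration('wrist'); c['world_from_camera']=z['T']; P=cloud(c,z['d'])
    S=P[...,:2]-[651.6,13.1]; s=S@ex; t=S@ey; Z=P[...,2]
    for sg in (1,-1):
        M=(sg*t>14)&(sg*t<26)&(abs(s)<30)&(Z>58.5)&(Z<70)&(z['d']>0)
        print(w,sg,M.sum(),'s',np.percentile(s[M],[5,50,95]).round(1),'t',np.median(t[M]).round(1),'z',np.median(Z[M]).round(1))
    C=(Z>50)&(Z<58)&(abs(t)<28)&(abs(t)>14)&(abs(s)<60); print('cheek s',np.percentile(s[C],[.5,50,99.5]).round(1),'t',np.percentile(t[C],[.5,99.5]).round(1))
E
```

```text
w10 1 55 s [-1.6  0.   1.6] t 20.2 z 63.4
w10 -1 56 s [-1.2  0.5  2.1] t -19.7 z 63.3
cheek s [-42.    0.8  42.3] t [-23.9  24. ]
w11 1 55 s [-1.5  0.1  1.7] t 19.8 z 63.5
w11 -1 54 s [-1.8 -0.1  1.5] t -19.8 z 63.5
cheek s [-42.4  -2.5  42. ] t [-23.6  24. ]
```

Fins at s≈0.1 mm, so the zero is sound; about 2.2 mm more roll is needed.

```bash
python3 -m handwheel '{"jaw":[0,0,0,0,0,0],"dp":[[-3,27,-40],[-3,27,-40],[0,0,-35],[0,0,-12],[0,0,0],[0,0,0]],"twist":[[0,0,0],[0,0,0],[0,0,0],[0,0,0],[0,0,0],[0,0,0]]}'; python3 -m handwheel '{"jaw":[0,0,0],"dp":[[0,0,0],[0,0,0],[0,0,0]],"twist":[[0,0,0],[0,0,0],[0,0,0]]}'
```

```text
time: 27.35
tcp_pos: [646.2, 18.5, 75.8]
tool_rot: [-2.016, -2.399, 0.007]
ft_force: [0.5, 0.1, 0.7]
width: 0.006
time: 27.65
tcp_pos: [648.9, 17.1, 79.9]
tool_rot: [-2.021, -2.401, 0.001]
ft_force: [-0.8, 0.3, -0.1]
width: 0.003
```

```bash
python3 -m handwheel '{"jaw":[0,0,0,0,0],"dp":[[0,-4,-3],[0,0,-1.5],[0,0,-0.5],[0,0,0],[0,0,0]],"twist":[[0,0,0],[0,0,0],[0,0,0],[0,0,0],[0,0,0]]}'; python3 -m handwheel '{"jaw":[0,0],"dp":[[0,0,-1],[0,0,0]],"twist":[[0,0,0],[0,0,0]]}'
```

```text
time: 28.15
tcp_pos: [650.1, 11.9, 76.3]
tool_rot: [-2.023, -2.402, -0.002]
ft_force: [-1.0, -0.1, 0.1]
width: 0.005
time: 28.35
tcp_pos: [649.9, 12.0, 75.1]
tool_rot: [-2.023, -2.402, -0.002]
ft_force: [0.6, -0.4, -0.1]
width: 0.005
```

```bash
python3 -m handwheel '{"jaw":[0,0],"dp":[[0,0,-1.5],[0,0,-0.5]],"twist":[[0,0,0],[0,0,0]]}'; for i in 1; do python3 -m handwheel '{"jaw":[0],"dp":[[0,0,-0.4]],"twist":[[0,0,0]]}'; done; python3 -m handwheel '{"jaw":[0],"dp":[[0,0,-0.4]],"twist":[[0,0,0]]}'
```

```text
time: 28.55
tcp_pos: [650.0, 12.2, 72.9]
tool_rot: [-2.023, -2.402, -0.002]
ft_force: [0.1, -0.3, -0.0]
width: 0.003
time: 28.65
tcp_pos: [650.0, 12.2, 72.5]
tool_rot: [-2.023, -2.402, -0.002]
ft_force: [-0.3, -0.0, 3.2]
width: 0.005
time: 28.75
tcp_pos: [650.3, 12.2, 72.5]
tool_rot: [-2.023, -2.402, -0.003]
ft_force: [-0.1, 0.4, 4.8]
width: 0.001
```

```bash
python3 -m handwheel '{"jaw":[0],"dp":[[1.2,0.2,-0.2]],"twist":[[0,0,0]]}'; python3 -m handwheel '{"jaw":[0],"dp":[[0,0,0.2]],"twist":[[0,0,0]]}'
```

```text
time: 28.85
tcp_pos: [651.6, 12.4, 72.5]
tool_rot: [-2.023, -2.402, -0.003]
ft_force: [-1.1, 0.5, 2.6]
width: 0.002
time: 28.95
tcp_pos: [651.7, 12.5, 72.7]
tool_rot: [-2.023, -2.402, -0.003]
ft_force: [0.5, 0.6, -0.4]
width: 0.006
```

```bash
python3 -m handwheel '{"jaw":[0],"dp":[[0,0,-0.4]],"twist":[[0,0,0]]}'; python3 -m handwheel '{"jaw":[0],"dp":[[0.4,0,-0.2]],"twist":[[0,0,0]]}'; python3 -m handwheel '{"jaw":[0,0,0,0,0,0,0],"dp":[[0,0,10],[0,0,40],[0,-28,45],[0,-28,40],[0,0,0],[0,0,0],[0,0,0]],"twist":[[0,0,0],[0,0,0],[0,0,0],[0,0,0],[0,0,0],[0,0,0],[0,0,0]]}'; python3 - <<'E'
from h import *
p,d,c=grab('wrist','w12.png'); np.savez('pics/w12',p=p,d=d,T=c['world_from_camera'])
E
python3 wh.py pics/w12.npz | head -1 | tr ' ' '\n' | sed -n 55,125p | tr '\n' ' '
```

```text
time: 29.05
tcp_pos: [651.9, 12.5, 72.4]
tool_rot: [-2.023, -2.403, -0.004]
ft_force: [-0.7, 0.3, 5.9]
width: 0.002
time: 29.15
tcp_pos: [652.5, 12.6, 72.5]
tool_rot: [-2.023, -2.403, -0.004]
ft_force: [-0.2, 0.7, 3.5]
width: 0.006
time: 29.85
tcp_pos: [650.1, -44.2, 212.6]
tool_rot: [-2.021, -2.403, -0.001]
ft_force: [-0.3, -0.2, -0.6]
width: 0.004
-26:242 -25:247 -24:246 -23:235 -22:214 -21:168 -20:125 -19:91 -18:83 -17:77 -16:71 -14:60 -14:53 -13:48 -12:48 -11:56 -10:80 -9:122 -8:186 -7:228 -6:250 -5:253 -4:254 -3:253 -2:248 -1:226 0:180 1:157 2:186 3:231 4:251 5:254 6:255 7:254 8:252 9:242 10:199 11:146 12:98 13:73 14:62 14:58 16:59 17:66 18:74 19:79 20:76 21:69 22:59 23:51 24:47 25:46 26:45 27:44 28:44 29:47 29:57 31:80 32:118 33:161 34:204 35:229 36:243 37:247 38:247 39:242 40:230 41:204 42:172 43:136 44:103
```

The two-bar face is now centred at +1° (0.6 mm). Last check: one composite of the scene, side and wheel views.

```bash
python3 - <<'E'
from h import *
im=[]
for cam in ['scene','side']:
    old=np.load(f'pics/{cam}.npz')['p']; p,d,c=grab(cam)
    r=(slice(130,350),slice(190,510)) if cam=='scene' else (slice(160,380),slice(190,510))
    im.append(np.hstack([cv2.resize(x[r],(400,275)) for x in (old,p)]))
    for n in ['saucer','blue_pot','stick','square_saucer','small_cup','jar','green_pot']:
        k=recognise(cam,n)[:1]; print(cam,n,[(round(q['box'][0]*640,1),round(q['box'][1]*480,1)) for q in k])
cv2.imwrite('pics/fin.png',np.vstack(im)); print(observe()['time'])
E
```

```text
scene saucer [(329.7, 230.7)]
scene blue_pot [(225.7, 167.3)]
scene stick [(319.6, 186.2)]
scene square_saucer [(211.1, 245.7)]
scene small_cup [(259.1, 294.1)]
scene jar [(367.9, 218.7)]
scene green_pot [(472.8, 323.8)]
side saucer [(304.3, 270.6)]
side blue_pot [(451.1, 338.4)]
side stick [(319.9, 331.0)]
side square_saucer [(429.2, 258.2)]
side small_cup [(368.1, 208.9)]
side jar [(265.3, 270.0)]
side green_pot [(210.5, 189.9)]
30.7
```

View pics/fin.png

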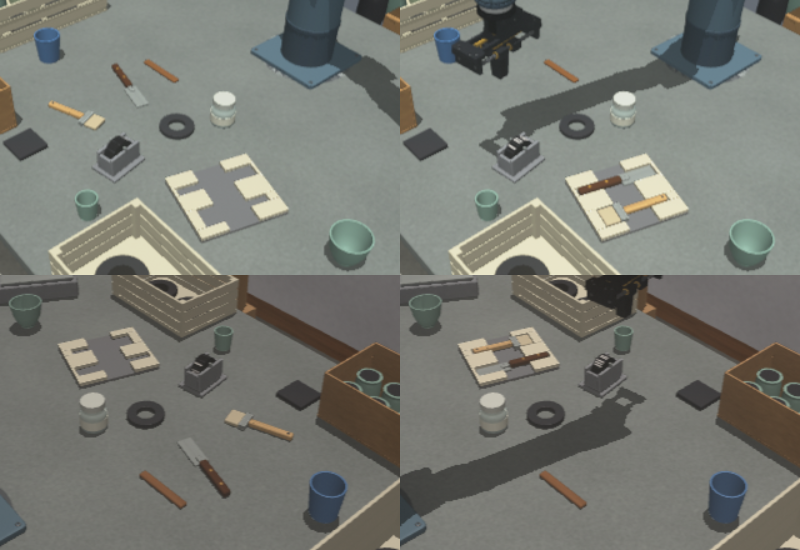

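The before and after views show both tools seated the right way round, the wheel showing two bars, all bystanders where they were, and the arm clear. Handing in.

```bash
python3 -c "from plant import *; print(job_done())"
```

```text
the job is handed in; nothing more can be done
None
```

The job is handed in at about 31 s on the robot's clock, with all three parts done in the order asked.

- **Brush:** it lies in the +y compartment with its head to the tray's +x. It was lowered and released on the floor, with an even gap around it. The head top measured about 16 mm, against 18 mm nominal; the tray rim read about 0.5 mm low too, and calibration is good to about 2 mm.
- **Scraper:** it lies in the -y compartment with its blade to the tray's -x. It was pressed lightly onto the floor (8 N) before release. The blade top measured 9.6–9.9 mm, against 10 mm nominal, level along its length.
- **Tally wheel:** the two-bar face is on top, about +1° (0.6 mm at the rim) past centre between the fins. The first roll stopped 4° short, so I corrected it with a second light touch.
- **Other things:** the before and after pictures from both cameras show the pots, saucers, stick, cup and jar where they were.

At hand-in the arm was clear, 140 mm above the wheel. No check failed, and the largest contact force I read was about 8 N. I viewed 12 pictures, the viewer's limit.

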